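Bar and pin the honey tub carrier

ROBOT

A 6-joint arm with a two-finger parallel gripper is mounted at the origin on the work surface. World frame = base frame: x ahead of the robot, y to its left, z up, the work surface at z = 0. Lengths are in m, angles in rad, forces in N, time in s.
With the tool pointing down it reaches from about 0.3 to 0.775 m from the base axis. Payload 14.6 kg.
Tool frame: the origin (TCP) lies at the very end of the fingers, on their centre line; the grasp point (between the pads) lies 19 mm behind it; z points along the fingers, y is the line along which they close (so a half turn about z gives the same grasp; the last joint's range is limited). The gripper opens to 94 mm and grips with 3 to 60 N. Pads are 16 mm wide; open, the fingers measure 119 mm over their backs; the gripper's body (75 mm by 177 mm) begins 78 mm behind the grasp point.
Start: joints at [-1.397, 0.3, 1.521, -0, 1.321, -0.067], TCP at [0.131, -0.534, 0.205] pointing down, gripper open.
Joint ranges: [-3.03, 3.03], [-0.79, 2.21], [0.23, 2.52], [-1.04, 4.18], [0, 3.07], [-2.55, 2.55]. Speed limits (rad/s): [2.22, 2.22, 2.57, 3.14, 3.14, 3.14].

INTERFACE

Orientations are given as a rotation vector (axis times angle).
In Python, from bench import observe, get_image, get_calibration, close_job gives the robot as it stands.
- The arm moves only by the tool move_arm, never from a script. Its argument "motion" is one flat list of numbers, 7 for each row, row after row: the opening, from 0 (shut) to 1 (fully open), then the shift along the tool's x, y, z in m, then the turn, a rotation vector about the tool's x, y, z in degrees. In form: [hand, x, y, z, wx, wy, wz, hand, x, y, z, wx, wy, wz, ...]. A call has 1 to 10 rows; each row shifts and turns the commanded pose from where the row before left it, along the tool's axes as they then stand; what a row does not reach is not made up. A row lasts 1/10 s, in which the tool goes at most 50 mm and 8.59 degrees, less where a joint would pass 70% of its speed; a pose out of reach is approached as far as the arm can. A call is refused whole if a number of a shift passes 0.05 or a number of a turn 8.59, either way. A call with a gripper value outside its range is refused whole. The fingers move at their own pace and stop on an object; "newtons" is the grip in N (left out, the last holds). Time passes only in rows, so rows that do not move let the fingers close. It gives the time, the measured TCP pose, the force, the opening and the grip force at its end, in the units of the state.
- observe(): the state, without advancing time (a new reading comes with each control period).
- get_image(name): name is "side" or "top"; returns (picture, depth): 480x640x3 uint8, blue, green, red; 480x640 float32, m along the optical axis (not along the pixel's ray), 0 where there is no reading.
- get_calibration(name): a dict with "fovy" (degrees; the focal length in pixels is half the picture's height over the tangent of half this angle, whatever the lens; pixels are square), "cx", "cy" (the principal point, pixels), "camera_from_world" (4x4, takes a point from world to camera coordinates). Camera axes: x right, y down, z forward; pixel columns grow to the right and rows downward; lengths in m; the calibration is good to about 2 mm. A picture is of the moment at which its call begins. get_calibration takes no time and is no camera call.
- close_job(): hands the job in; it is judged then, once.
The state is a dict: "t": time; "q": joint angles; "qvel": joint speeds; "joint_torque": joint torques, N m; "eef_pos": TCP position; "eef_rot": TCP orientation; "wrist_force": force on the tool from outside, world axes, zero at the start; "ft_torque": the same for the moment, N m; "grip_width": opening from 0.0 (shut) to 1.0 (fully open); "grasp_force": force on a finger pad.
Only numpy, scipy, OpenCV 4.12 (cv2) and the standard library are available. Lean on these libraries where they do the work, as an engineer would, in place of code of your own. Each camera call takes 0.05 s, during which the arm holds its last target. There are 200 camera calls.

TASK

Get the honey tub carrier ready to be carried: swing its yellow bar fully shut so that its end lies in the fork. Then take the long pin (red knob) from the wooden stand, dip its foot well down into the white grease pot, and push it down through the fork and bar until its collar sits fully home on the fork; it is a stiff fit and will not drop in by itself. Leave the two honey tubs, the honey jar, the water bottle and the short blue-knobbed pin where they are, and leave the grease pot standing about where it is.

Things in the scene. Friction and masses are not known exactly. Their poses are not given: they have to be found in the camera images.
- carrier: Fixed tub carrier: board 175 x 250 x 12 mm, 62 mm high rails at back and sides. Origin on the table; x points away from its front, y along the front. On the front line x = -60 mm stand the bar's hinge post (y = +110, radius 11, 98 mm high) and a steel fork (hole at y = -110), whose two 40 x 40 x 10 mm plates (z 60 to 70 and 86 to 96 mm) are joined by a web at y -142 to -130, z 0 to 96 mm.
- fork_top (a point): Centre of the fork's hole on the top face of the upper plate, 96 mm above the table; axes as the carrier's. Both plates have a 13.5 mm vertical through hole; below them it is free down to z 6 mm. A spring plunger in the lower plate grips the pin: the last 25 mm or so need a push of about 5 to 10 N.
- bar (a joint): Swing angle (rad) of the yellow bar about its vertical hinge post: 0 = fully shut on its stop, hole in line with the fork's; it grows up to 1.3 as the free end swings out to the carrier's -x. It stays where left. Bar 24 mm wide, 12 mm thick, z 72 to 84 mm; its 13.5 mm hole is 220 mm from the hinge axis; about 1 N at the knob moves it.
- bar_knob (a point): Centre of the top of the bar's upright black round knob (20 mm diameter, standing 40 mm above the bar, top 124 mm above the table), 125 mm from the hinge axis.
- bar_hole (a point): Centre of the hole in the bar's free end, on the bar's top face (84 mm above the table).
- stand: Wooden pin stand, fixed: block 60 x 120 mm on a 75 x 135 mm foot, 74 mm high; two 15 mm vertical holes at y = +30 and -30 mm, in which the two pins hang by their collars. Origin at the centre of its underside.
- pin: Long pin, upright in one of the stand's holes: steel shank 12 mm diameter, 56 mm long, foot tapered to 6 mm over the last 6 mm; above it a steel collar 26 mm diameter, 5 mm thick; on top a round red knob, 16 mm diameter, 28 mm high. 89 mm in all, about 60 g. Origin at the centre of the foot's end face, z up along the pin.
- pin_tip (a point): Centre of the long pin's foot end face.
- pin_collar (a point): Centre of the underside of the long pin's collar, 56 mm above its foot; it lies on the fork's top face when the pin is home.
- short_pin: Short pin, a bystander, in the stand's other hole: as the long pin, but the shank is 30 mm long and the knob blue. Origin at the centre of its foot's end face.
- pot: White open round grease pot, loose: outer radius 29 mm at the base, 32 mm at the rim, 36 mm high, 3 mm wall, inner floor 4 mm above the table. Origin at the centre of its underside.
- bottle: Closed water bottle, a bystander: 31 mm radius, 190 mm high, blue cap. Origin at the centre of its underside.
- tub0: Amber honey tub with white lid, a bystander on the carrier: 98 mm wide, 95 mm high. Origin at the centre of its underside, 12 mm above the table.
- tub1: The other honey tub, as tub0.
- jar: Amber honey jar with a yellow cap, a bystander standing on the table close behind the fork: 28 mm radius, 120 mm high. Origin at the centre of its underside.

How it is judged:
By the outcome, as a careful person would: the job done as asked, in the order asked, and still so for the second after the job is handed in, with the robot touching nothing.
It also fails if it takes over 58 s, if anything falls off the work surface, if the arm or the gripper's body presses on something with over 40 N, if the wrist force passes 120 N, or if a joint passes its speed limit or range.

## Working session

There is one attempt and no reset: what is moved stays moved. The work goes in short steps, Python scripts to look and compute and a tool call to move; the robot and the scene stay as the last step left them, time stands still between calls to the robot, and variables do not carry over. Pictures are saved under pics/ and viewed, at most 10 in all, crops included, and the job is handed in when it is done.

Besides the shell and the picture viewer there is one more tool, called after "Emit:" as a command line: name --argument value ..., lists and objects as JSON in quotes. move_arm: Moves the arm, as the interface text tells. Its arguments: {"type":"object","properties":{"motion":{"type":"array","items":{"type":"number"}},"newtons":{"type":"number"}},"required":["motion"]}

```bash
mkdir -p pics; ls; python3 - <<'E'
from bench import *
import cv2,numpy as np
for n in("side","top"):
    im,d=get_image(n);c=get_calibration(n);cv2.imwrite(f"pics/{n}0.png",im);np.savez(f"pics/{n}0.npz",im=im,d=d)
    print(n,c["fovy"],c["cx"],c["cy"],np.round(c["camera_from_world"],4).tolist(),(d>0).mean())
o=observe();print({k:np.round(v,3).tolist() for k,v in o.items()})
E
```

```text
pics
side 49.57548164039714 324.32815313820555 237.06870188469412 [[0.937, -0.3493, 0.0056, -0.5608], [-0.2424, -0.6616, -0.7096, 0.2128], [0.2516, 0.6635, -0.7046, 0.7712], [0.0, 0.0, 0.0, 1.0]] 0.9960123697916666
top 52.1675956331773 322.03721699274666 236.1591062217151 [[-0.0092, -0.9997, -0.0204, 0.0186], [-0.9822, 0.0128, -0.1873, 0.6057], [0.1875, 0.0183, -0.9821, 1.0115], [0.0, 0.0, 0.0, 1.0]] 0.995849609375
{'t': 0.1, 'q': [-1.397, 0.3, 1.522, 0.0, 1.321, -0.067], 'qvel': [-0.001, -0.001, -0.002, -0.001, -0.002, -0.001], 'joint_torque': [0.003, -53.264, -35.328, 0.071, 0.023, -0.0], 'eef_pos': [0.131, -0.534, 0.205], 'eef_rot': [-3.118, -0.377, 0.0], 'wrist_force': [0.227, 0.746, 0.303], 'ft_torque': [-0.025, -0.041, -0.031], 'grasp_force': 0.0, 'grip_width': 0.999}
```

View pics/side0.png

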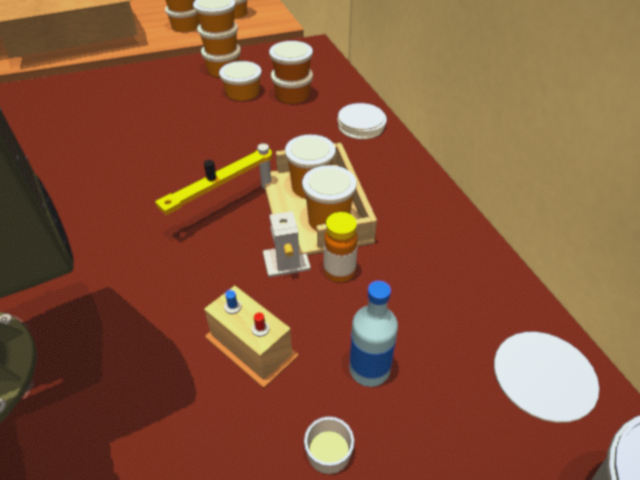

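View pics/top0.png

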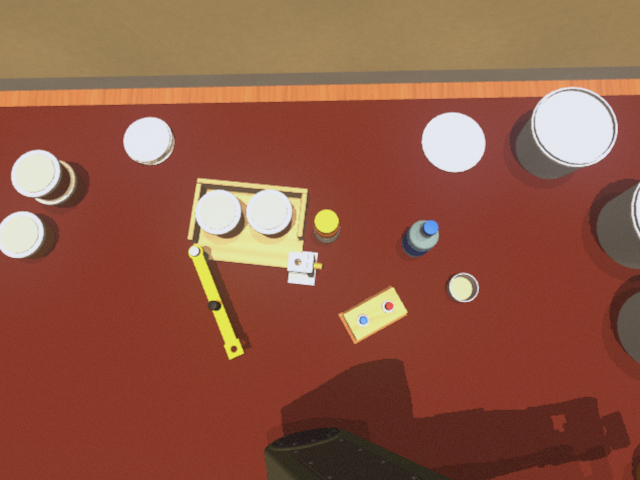

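The side view shows the bar running from the hinge (265,155) to its hole (167,203), the fork top at (285,218), the red knob at (260,320), the blue knob at (231,298) and the pot at (330,445). In the top view the hinge is at (195,251), the bar knob at (214,305), the bar hole at (234,349), the fork hole near (298,262), the red knob at (389,306) and the pot at (463,287).

```bash
cat > h.py <<'E'
import cv2,numpy as np
from bench import *
C={n:get_calibration(n) for n in("side","top")}
def K(n):
    c=C[n];f=240/np.tan(np.radians(c["fovy"])/2);return np.array([[f,0,c["cx"]],[0,f,c["cy"]],[0,0,1]])
def P(n):return K(n)@np.array(C[n]["camera_from_world"])[:3]
def proj(n,X):
    u=P(n)@np.append(X,1);return u[:2]/u[2]
def plane(n,uv,z):
    p=P(n);A=np.c_[p[:,0],p[:,1],-np.array([*uv,1.])];s=np.linalg.solve(A,-(p[:,2]*z+p[:,3]));return np.array([s[0],s[1],z])
def tri(us,ut):
    X=cv2.triangulatePoints(P("side"),P("top"),np.array(us,float).reshape(2,1),np.array(ut,float).reshape(2,1)).ravel();X=X[:3]/X[3]
    return X,np.linalg.norm(proj("side",X)-us),np.linalg.norm(proj("top",X)-ut)
def blob(im,lo,hi,box):
    x0,y0,x1,y1=box;m=cv2.inRange(cv2.cvtColor(im[y0:y1,x0:x1],cv2.COLOR_BGR2HSV),lo,hi)
    n,_,s,c=cv2.connectedComponentsWithStats(m);i=1+np.argmax(s[1:,4]);return c[i]+[x0,y0],s[i]+[x0,y0,0,0,0]
E
python3 - <<'E'
from h import *
S=np.load("pics/side0.npz");T=np.load("pics/top0.npz");s,t=S["im"],T["im"]
def go(nm,lo,hi,bs,bt):
    a,sa=blob(s,lo,hi,bs);b,sb=blob(t,lo,hi,bt);print(nm,a.round(1),sa,b.round(1),sb,*[np.round(v,4) for v in tri(a,b)])
go("red",(0,150,150),(8,255,255),(248,306,272,335),(380,298,398,314))
go("blue",(100,120,80),(125,255,255),(222,288,242,310),(354,312,372,328))
go("bknob",(0,0,0),(180,255,50),(200,155,220,184),(204,295,224,316))
go("yellow",(24,150,100),(35,255,255),(150,145,275,215),(185,240,250,365))
go("grease",(22,40,120),(40,200,255),(300,420,360,475),(445,270,485,305))
g=[cv2.resize(s[195:295,220:320],None,fx=4,fy=4,interpolation=2),cv2.resize(t[240:340,225:325],None,fx=4,fy=4,interpolation=2)]
cv2.imwrite("pics/c1.png",np.hstack(g))
E
```

```text
red [258.6 316.9] [254 313  10   9  67] [388.8 305.6] [386 303   7   6  35] [ 0.4528 -0.1231  0.1014] 0.2641 0.2069
blue [230.7 298.3] [226 291  10  17 125] [363.  319.3] [360 317   7   6  31] [ 0.425  -0.0706  0.0936] 0.3639 0.2976
bknob [209.6 169.9] [205 161  10  19 144] [218.5 305.5] [218 305   2   2   4] [0.4555 0.2216 0.1114] 0.0041 0.0042
yellow [183.4 193.8] [156 177  60  34 681] [227.3 332.8] [212 304  32  56 689] [0.4004 0.2087 0.0806] 0.326 0.3289
grease [328.5 446. ] [309 430  40  33 982] [461.4 287.6] [451 277  22  23 382] [ 0.4944 -0.2945  0.0149] 0.1348 0.091
```

View pics/c1.png

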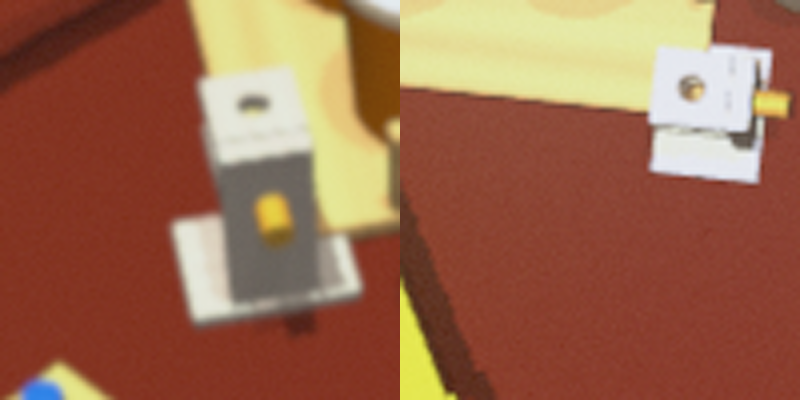

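The crops show the fork hole at about side (283.1,220.6) and top (297.1,261.6), with the opening of the fork facing +y (left in the top view).

```bash
python3 - <<'E'
from h import *
S=np.load("pics/side0.npz");T=np.load("pics/top0.npz");s,t=S["im"],T["im"]
r=np.round
print("fork",*[r(v,4) for v in tri((283.1,220.6),(297.1,261.6))], "planes .096",r(plane("side",(283.1,220.6),.096),4),r(plane("top",(297.1,261.6),.096),4))
d=[cv2.resize(s[140:220,150:280],None,fx=5,fy=5,interpolation=2),cv2.resize(t[240:365,175:255],None,fx=4,fy=4,interpolation=2)]
H=max(x.shape[0] for x in d);d=[cv2.copyMakeBorder(x,0,H-x.shape[0],0,0,0) for x in d]
d=np.hstack(d);print(d.shape,[int(v) for v in (130*5,)]);cv2.imwrite("pics/c2.png",d[:,:] if d.shape[1]<=800 else d)
d=[cv2.resize(s[300:350,230:290],None,fx=6,fy=6,interpolation=2),cv2.resize(t[285:335,345:410],None,fx=6,fy=6,interpolation=2)]
cv2.imwrite("pics/c3.png",np.hstack(d))
d=[cv2.resize(s[140:220,150:280],None,fx=4,fy=4,interpolation=2),cv2.resize(t[240:365,180:245],None,fx=4,fy=4,interpolation=2)]
d[0]=cv2.copyMakeBorder(d[0],0,180,0,0,0);cv2.imwrite("pics/c2.png",np.hstack(d))
E
```

```text
fork [0.5462 0.0637 0.0933] 0.2976 0.2731 planes .096 [0.546  0.0608 0.096 ] [0.5453 0.0636 0.096 ]
(500, 970, 3) [650]
```

View pics/c2.png

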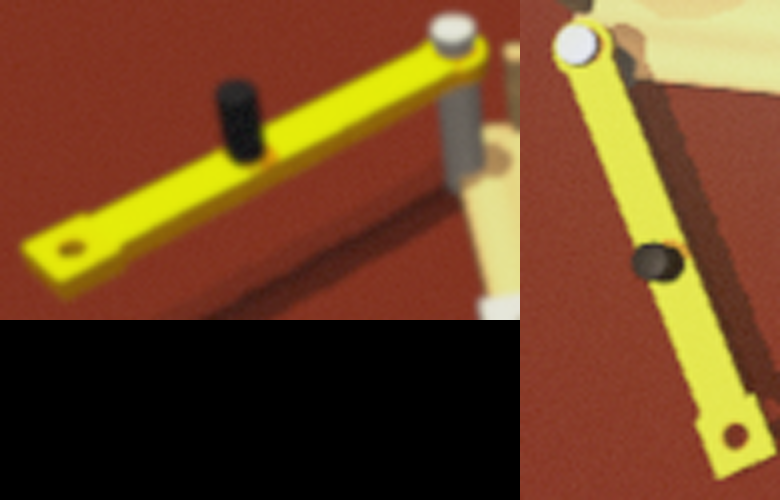

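View pics/c3.png

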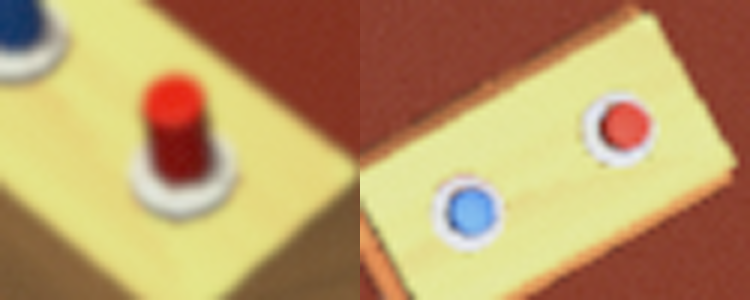

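The crops give the hinge top at side (262.6,146.5) / top (193.5,250.5), the bar hole at side (167.0,201.6) / top (233.0,348.3), and the bar knob's top at side (208.4,161.9) / top (212.1,305.0). The red knob's top is at side (258.5,316.6) / top (388.9,305.7).

```bash
python3 - <<'E'
from h import *
r=lambda v:np.round(v,4)
R={}
for n,a,b,z in[("fork",(283.1,220.6),(297.1,261.6),.096),("hinge",(262.6,146.5),(193.5,250.5),.098),("hole",(167,201.6),(233,348.3),.084),("knob",(208.4,161.9),(212.1,305),.124),("red",(258.5,316.7),(388.9,305.7),.107),("blue",(231.2,294.5),(363,319.3),.107)]:
    X,e,f=tri(a,b);q=(plane("side",a,z)+plane("top",b,z))/2;R[n]=q
    print(n,r(X),r([e,f]),"given z",z,"->",r(plane("side",a,z)),r(plane("top",b,z)),r(q))
d=lambda a,b:np.linalg.norm((R[a]-R[b])[:2])
print("hinge-fork",d("hinge","fork"),"hinge-hole",d("hinge","hole"),"hinge-knob",d("hinge","knob"),"red-blue",d("red","blue"))
a=[np.arctan2(*(R[k]-R["hinge"])[[1,0]]) for k in("fork","hole","knob")];print(r(a),"bar angle",a[0]-a[1])
for n in("side","top"):
    im=np.load(f"pics/{n}0.npz")["im"];b=(300,410,365,480) if n=="side" else(440,265,490,310)
    x0,y0,x1,y1=b;c=im[y0:y1,x0:x1];m=((c[...,0]>95)|(c[...,1]>110)).astype(np.uint8)
    k=max(cv2.findContours(m,0,1)[0],key=cv2.contourArea);el=cv2.fitEllipse(k);print(n,r(el[0]),el[1],cv2.boundingRect(k),"rim c ->",r(plane(n,np.array(el[0])+b[:2],.036)))
E
```

```text
fork [0.5462 0.0637 0.0933] [0.2976 0.2731] given z 0.096 -> [0.546  0.0608 0.096 ] [0.5453 0.0636 0.096 ] [0.5456 0.0622 0.096 ]
hinge [0.5715 0.2813 0.0962] [0.0922 0.0983] given z 0.098 -> [0.5712 0.2788 0.098 ] [0.571  0.2808 0.098 ] [0.5711 0.2798 0.098 ]
hole [0.3691 0.196  0.0813] [0.3508 0.351 ] given z 0.084 -> [0.3685 0.1927 0.084 ] [0.3699 0.1955 0.084 ] [0.3692 0.1941 0.084 ]
knob [0.4566 0.2321 0.1218] [0.2503 0.2593] given z 0.124 -> [0.4568 0.2291 0.124 ] [0.456  0.2316 0.124 ] [0.4564 0.2304 0.124 ]
red [ 0.4526 -0.1232  0.1021] [0.3285 0.2574] given z 0.107 -> [ 0.4525 -0.1269  0.107 ] [ 0.4518 -0.1226  0.107 ] [ 0.4521 -0.1248  0.107 ]
blue [ 0.4259 -0.0702  0.1013] [0.2798 0.2291] given z 0.107 -> [ 0.4258 -0.075   0.107 ] [ 0.4253 -0.0698  0.107 ] [ 0.4256 -0.0724  0.107 ]
hinge-fork 0.21908295412552722 hinge-hole 0.21934493495519725 hinge-knob 0.12489637462229407 red-blue 0.0587504325382331
[-1.6874 -2.7403 -2.7346] bar angle 1.0528772461898455
side [28.7235 32.3483] (49.21592330932617, 54.11198043823242) (4, 6, 51, 56) rim c -> [ 0.493  -0.2986  0.036 ]
top [23.5016 22.0013] (28.777620315551758, 30.227527618408203) (9, 7, 30, 31) rim c -> [ 0.4937 -0.2936  0.036 ]
```

```bash
cat >> h.py <<'E'
from scipy.spatial.transform import Rotation as Ro
def delta(x,y,z,yaw):
    """remaining shift in present tool axes (mm) and turn about tool z (deg)"""
    o=observe();R=Ro.from_rotvec(o["eef_rot"]);p=np.array(o["eef_pos"])
    ux=R.as_matrix()[:,0];psi=np.degrees(np.arctan2(ux[1],ux[0]))
    G=Ro.from_euler("ZX",[yaw,180],degrees=True)
    print("t",round(o["t"],2),"tcp mm",np.round(p*1e3,1),"yaw",round(psi,1),"shift",np.round(R.inv().apply(np.array([x,y,z])-p)*1e3,1),"turn",np.round(np.degrees((R.inv()*G).as_rotvec()),1),"F",np.round(o["wrist_force"],1),"grip",round(o["grip_width"]*94,1),round(o["grasp_force"],1),"q6",round(o["q"][5],2))
E
python3 - <<'E'
from h import *
S=np.load("pics/side0.npz")["im"];T=np.load("pics/top0.npz")["im"]
for n,lo,hi,bs,bt in[("cap",(100,120,80),(125,255,255),(365,280,395,303),(420,215,442,238)),("jarcap",(20,150,100),(35,255,255),(322,205,360,240),(312,205,342,238))]:
    a,_=blob(S,lo,hi,bs);b,_=blob(T,lo,hi,bt);print(n,tri(a,b))
delta(.4564,.2304,.205,23.2)
E
```

```text
cap (array([ 0.59695952, -0.19816427,  0.18233333]), np.float64(0.15823960203610102), np.float64(0.11805764645775906))
jarcap (array([0.62990623, 0.00075591, 0.11339456]), np.float64(1.8377825095623566), np.float64(1.6221090908358404))
t 0.1 tcp mm [ 131.1 -533.9  205. ] yaw 13.8 shift [ 4.982e+02 -6.647e+02  6.000e-01] turn [-0.1 -0.  -9.4] F [0.2 0.7 0.3] grip 93.9 0.0 q6 -0.07
```

Emit:
move_arm --motion '[0.5, 0.025, -0.033, 0, 0, 0, 0, 0.5, 0.025, -0.033, 0, 0, 0, 0, 0.5, 0.025, -0.033, 0, 0, 0, 0, 0.5, 0.025, -0.033, 0, 0, 0, 0, 0.5, 0.025, -0.033, 0, 0, 0, 0, 0.5, 0.025, -0.033, 0, 0, 0, 0, 0.5, 0.025, -0.033, 0, 0, 0, 0, 0.5, 0.025, -0.033, 0, 0, 0, 0, 0.5, 0.025, -0.033, 0, 0, 0, 0, 0.5, 0.025, -0.033, 0, 0, 0, 0]' --newtons 10

```text
t: 1.1
eef_pos: [0.2954, -0.1524, 0.2055]
eef_rot: [3.119, 0.377, 0.0]
wrist_force: [0.6, 0.2, 1.2]
grip_width: 0.498
grasp_force: 0.0
```

Emit:
move_arm --motion '[0.5, 0.025, -0.033, 0, 0, 0, 0, 0.5, 0.025, -0.033, 0, 0, 0, 0, 0.5, 0.025, -0.033, 0, 0, 0, 0, 0.5, 0.025, -0.033, 0, 0, 0, 0, 0.5, 0.025, -0.033, 0, 0, 0, 0, 0.5, 0.025, -0.033, 0, 0, 0, 0, 0.5, 0.025, -0.033, 0, 0, 0, 0, 0.5, 0.025, -0.033, 0, 0, 0, 0, 0.5, 0.025, -0.033, 0, 0, 0, 0, 0.5, 0, 0, 0, 0, 0, 0]'

```text
t: 2.1
eef_pos: [0.4435, 0.1912, 0.2046]
eef_rot: [-3.118, -0.382, 0.002]
wrist_force: [-0.4, 0.6, -0.6]
grip_width: 0.505
grasp_force: 0.0
```

```bash
python3 -c "
from h import *
delta(.4564,.2304,.205,23.2)"
```

```text
t 2.1 tcp mm [443.5 191.2 204.6] yaw 14.0 shift [ 22.  -35.   -0.4] turn [-0.   0.1 -9.2] F [-0.4  0.6 -0.6] grip 47.4 0.0 q6 1.66
```

Emit:
move_arm --motion '[0.5, 0.022, -0.035, 0, 0, 0, 0, 0.5, 0, 0, 0, 0, 0, -4.6, 0.5, 0, 0, 0, 0, 0, -4.6, 0.5, 0, 0, 0.03, 0, 0, 0, 0.5, 0, 0, 0.03, 0, 0, 0, 0.5, 0, 0, 0.03, 0, 0, 0, 0.5, 0, 0, 0.02, 0, 0, 0, 0.5, 0, 0, 0, 0, 0, 0]'

```text
t: 2.9
eef_pos: [0.4545, 0.2262, 0.0931]
eef_rot: [3.078, 0.625, -0.008]
wrist_force: [-0.2, -0.3, 0.2]
grip_width: 0.497
grasp_force: 0.0
```

```bash
python3 -c "
from h import *
delta(.4564,.2304,.095,23.2)
a,_=get_image('side');b,_=get_image('top')
a=a[110:230,140:300];b=b[240:360,160:260]
cv2.imwrite('pics/k1.png',cv2.resize(np.hstack([a,b]),None,fx=3,fy=3))"
```

```text
t 2.9 tcp mm [454.5 226.2  93.1] yaw 23.0 shift [ 3.4 -3.1 -2. ] turn [ 0.   0.3 -0.2] F [-0.2 -0.3  0.2] grip 46.7 0.0 q6 1.56
```

View pics/k1.png

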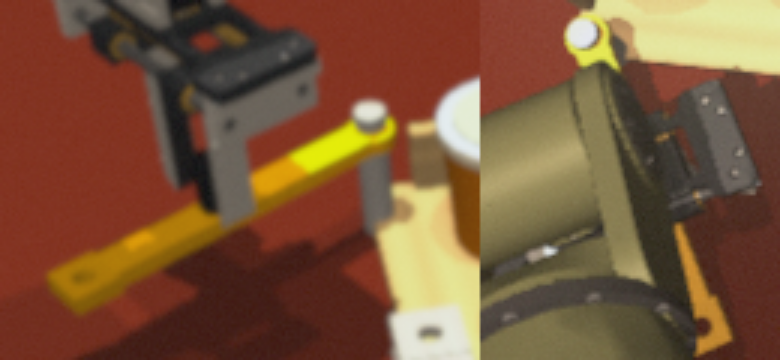

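The fingers straddle the black knob (around (215,195) in the crop), with the bar between them. Next I centre on it and close.

Emit:
move_arm --motion '[0.5, 0.003, -0.003, 0, 0, 0, 0, 0.15, 0, 0, 0, 0, 0, 0, 0.15, 0, 0, 0, 0, 0, 0, 0.15, 0, 0, 0, 0, 0, 0, 0.15, 0, 0, 0, 0, 0, 0]' --newtons 6

```text
t: 3.5
eef_pos: [0.4576, 0.2313, 0.0956]
eef_rot: [-3.078, -0.626, -0.0]
wrist_force: [0.1, -1.0, 1.9]
grip_width: 0.21
grasp_force: 6.0
```

Emit:
move_arm --motion '[0.15, 0.0005, 0.011, 0, 0, 0, -5, 0.15, 0.0005, 0.011, 0, 0, 0, -5, 0.15, 0.0005, 0.011, 0, 0, 0, -5, 0.15, 0.0005, 0.011, 0, 0, 0, -5, 0.15, 0.0005, 0.011, 0, 0, 0, -5, 0.15, 0.0005, 0.011, 0, 0, 0, -5, 0.15, 0.0005, 0.011, 0, 0, 0, -5, 0.15, 0.0005, 0.011, 0, 0, 0, -5, 0.15, 0.0005, 0.011, 0, 0, 0, -5, 0.15, 0, 0, 0, 0, 0, 0]'

```text
t: 4.5
eef_pos: [0.5278, 0.1639, 0.0957]
eef_rot: [-2.602, -1.76, -0.003]
wrist_force: [3.1, 4.1, 0.5]
grip_width: 0.212
grasp_force: 6.0
```

```bash
python3 -c "
from h import *
delta(.5565,.1556,.095,83.3)"
```

```text
t 4.5 tcp mm [527.8 163.9  95.7] yaw 68.1 shift [ 3.  29.7  0.7] turn [  0.1  -0.1 -15.2] F [3.1 4.1 0.5] grip 19.9 6.0 q6 0.62
```

Emit:
move_arm --motion '[0.15, 0.0005, 0.011, 0, 0, 0, -5, 0.15, 0.0005, 0.01, 0, 0, 0, -5, 0.15, 0, 0.006, 0, 0, 0, -3, 0.15, 0, 0, 0, 0, 0, 0]'

```text
t: 4.9
eef_pos: [0.5533, 0.157, 0.0957]
eef_rot: [-2.387, -2.042, -0.003]
wrist_force: [1.6, 6.3, 1.1]
grip_width: 0.213
grasp_force: 6.0
```

Emit:
move_arm --motion '[0.15, 0, 0.003, 0, 0, 0, -1, 0.15, 0, 0.002, 0, 0, 0, -1, 0.15, 0, 0, 0, 0, 0, 0]'

```text
t: 5.2
eef_pos: [0.5569, 0.1564, 0.0955]
eef_rot: [-2.351, -2.081, 0.001]
wrist_force: [-5.0, 5.7, 3.4]
grip_width: 0.209
grasp_force: 6.0
```

```bash
python3 -c "
from h import *
delta(.5565,.1556,.095,83.3)"
```

```text
t 5.2 tcp mm [556.9 156.4  95.5] yaw 83.0 shift [-0.8 -0.3  0.5] turn [-0.1 -0.1 -0.3] F [-5.   5.7  3.4] grip 19.7 6.0 q6 0.33
```

Emit:
move_arm --motion '[0.15, 0, 0.002, 0, 0, 0, 0, 0.15, 0, 0, 0, 0, 0, 0]'

```text
t: 5.4
eef_pos: [0.5582, 0.1562, 0.0955]
eef_rot: [-2.35, -2.08, 0.003]
wrist_force: [-11.0, 5.1, 7.0]
grip_width: 0.236
grasp_force: 6.0
```

Emit:
move_arm --motion '[0.15, 0, 0.002, 0, 0, 0, 0, 0.15, 0, 0, 0, 0, 0, 0]'

```text
t: 5.6
eef_pos: [0.5601, 0.1559, 0.0955]
eef_rot: [-2.35, -2.08, 0.003]
wrist_force: [-10.9, 5.9, 6.6]
grip_width: 0.282
grasp_force: 6.0
```

Emit:
move_arm --motion '[0.5, 0, -0.003, 0, 0, 0, 0, 0.5, 0, 0, 0, 0, 0, 0, 0.5, 0, 0, -0.04, 0, 0, 0, 0.5, 0, 0, -0.04, 0, 0, 0, 0.5, 0, 0, -0.035, 0, 0, 0]'

```text
t: 6.1
eef_pos: [0.5586, 0.1553, 0.2125]
eef_rot: [2.353, 2.081, 0.001]
wrist_force: [-0.9, -0.2, 0.2]
grip_width: 0.498
grasp_force: 0.0
```

```bash
python3 -c "
from h import *
delta(.4521,-.1248,.205,83.3)"
```

```text
t 6.1 tcp mm [558.6 155.3 212.5] yaw 83.0 shift [-291.   -71.5    7.3] turn [ 0.1 -0.  -0.3] F [-0.9 -0.2  0.2] grip 46.8 0.0 q6 0.33
```

Emit:
move_arm --motion '[0.5, -0.036, -0.009, 0, 0, 0, 0, 0.5, -0.036, -0.009, 0, 0, 0, 0, 0.5, -0.036, -0.009, 0, 0, 0, 0, 0.5, -0.036, -0.009, 0, 0, 0, 0, 0.5, -0.036, -0.009, 0, 0, 0, 0, 0.5, -0.036, -0.009, 0, 0, 0, 0, 0.5, -0.036, -0.009, 0, 0, 0, 0, 0.5, -0.036, -0.009, 0, 0, 0, 0, 0.5, 0, 0, 0, 0, 0, 0]'

```text
t: 7.0
eef_pos: [0.4508, -0.1247, 0.2106]
eef_rot: [2.356, 2.077, -0.001]
wrist_force: [0.3, 0.5, 0.5]
grip_width: 0.5
grasp_force: 0.0
```

```bash
python3 -c "
from h import *
delta(.4521,-.1248,.083,83.3)
a,_=get_image('side');b,_=get_image('top')
a=a[130:340,150:310];b=b[230:370,180:330]
a=cv2.resize(a,None,fx=2.5,fy=2.5);b=cv2.resize(b,(400,373))
b=cv2.copyMakeBorder(b,0,a.shape[0]-373,0,0,0)
cv2.imwrite('pics/k2.png',np.hstack([a,b]))"
```

```text
t 7.0 tcp mm [ 450.8 -124.7  210.6] yaw 82.8 shift [  0.2   1.3 127.6] turn [ 0.   0.  -0.5] F [0.3 0.5 0.5] grip 47.0 0.0 q6 -0.22
```

View pics/k2.png

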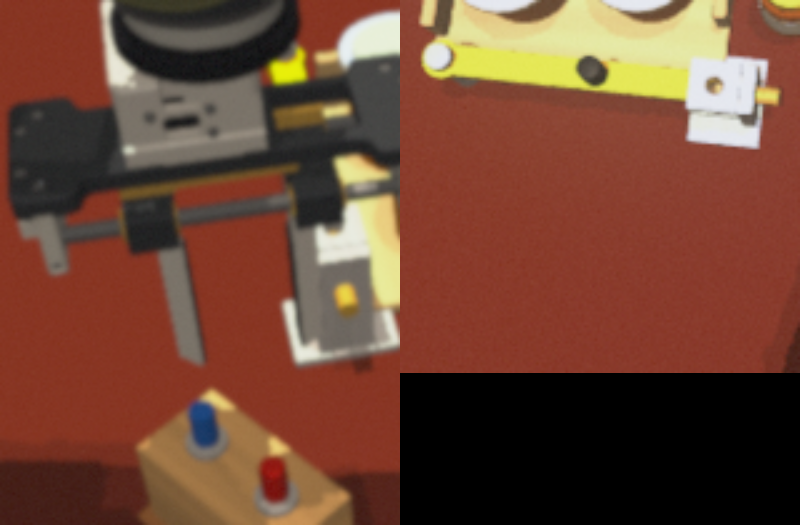

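The bar now lies shut with its end in the fork, at crop (690,80). Both pins still stand in the stand, the red one at crop (273,480).

Emit:
move_arm --motion '[0.5, 0, 0.0015, 0.035, 0, 0, 0, 0.5, 0, 0, 0.035, 0, 0, 0, 0.5, 0, 0, 0.03, 0, 0, 0, 0.5, 0, 0, 0.02, 0, 0, 0, 0.5, 0, 0, 0.006, 0, 0, 0, 0.5, 0, 0, 0, 0, 0, 0, 0.1, 0, 0, 0, 0, 0, 0, 0.1, 0, 0, 0, 0, 0, 0, 0.1, 0, 0, 0, 0, 0, 0, 0.1, 0, 0, 0, 0, 0, 0]' --newtons 40

```text
t: 8.1
eef_pos: [0.4536, -0.1219, 0.0849]
eef_rot: [2.352, 2.081, 0.001]
wrist_force: [0.5, 0.5, 0.9]
grip_width: 0.197
grasp_force: 0.0
```

Emit:
move_arm --motion '[0.25, -0.0025, 0, 0, 0, 0, 0, 0.25, 0, 0, 0, 0, 0, 0, 0.1, 0, 0, 0, 0, 0, 0, 0.1, 0, 0, 0, 0, 0, 0, 0.1, 0, 0, 0, 0, 0, 0]'

```text
t: 8.6
eef_pos: [0.453, -0.1243, 0.0844]
eef_rot: [-2.353, -2.082, 0.0]
wrist_force: [0.9, -0.3, 0.7]
grip_width: 0.159
grasp_force: 40.0
```

```bash
python3 -c "
from h import *
delta(.4521,-.1248,.084,83.3)"
```

```text
t 8.6 tcp mm [ 453.  -124.3   84.4] yaw 83.0 shift [-0.6 -0.9  0.4] turn [-0.   0.  -0.3] F [ 0.9 -0.3  0.7] grip 14.9 40.0 q6 -0.22
```

Emit:
move_arm --motion '[0.1, 0, 0, -0.02, 0, 0, 0, 0.1, 0, 0, -0.035, 0, 0, 0, 0.1, 0, 0, -0.035, 0, 0, 0, 0.1, 0, 0, 0, 0, 0, 0]'

```text
t: 9.0
eef_pos: [0.4547, -0.1248, 0.1785]
eef_rot: [2.348, 2.078, 0.005]
wrist_force: [0.0, 0.3, -1.0]
grip_width: 0.162
grasp_force: 40.0
```

```bash
python3 -c "
from h import *
delta(.4934,-.2961,.165,83.3)"
```

```text
t 9.0 tcp mm [ 454.7 -124.8  178.5] yaw 83.0 shift [-165.3   59.2   14.2] turn [ 0.4  0.1 -0.3] F [ 0.   0.3 -1. ] grip 15.3 40.0 q6 -0.22
```

Emit:
move_arm --motion '[0.1, -0.0275, 0.01, 0, 0, 0, 0, 0.1, -0.0275, 0.01, 0, 0, 0, 0, 0.1, -0.0275, 0.01, 0, 0, 0, 0, 0.1, -0.0275, 0.01, 0, 0, 0, 0, 0.1, -0.0275, 0.01, 0, 0, 0, 0, 0.1, -0.0275, 0.009, 0, 0, 0, 0, 0.1, 0, 0, 0, 0, 0, 0, 0.1, 0, 0, 0, 0, 0, 0]'

```text
t: 9.8
eef_pos: [0.4911, -0.2952, 0.1732]
eef_rot: [-2.352, -2.079, 0.0]
wrist_force: [0.7, 0.9, -1.2]
grip_width: 0.162
grasp_force: 40.0
```

```bash
python3 -c "
from h import *
delta(.4934,-.2961,.076,83.3)
a,_=get_image('side');b,_=get_image('top')
a=a[270:480,230:400];b=b[200:360,380:540]
a=cv2.resize(a,None,fx=2.4,fy=2.4);b=cv2.resize(b,(380,380))
b=cv2.copyMakeBorder(b,0,a.shape[0]-380,0,0,0)
cv2.imwrite('pics/k3.png',np.hstack([a,b]))"
```

```text
t 9.8 tcp mm [ 491.1 -295.2  173.2] yaw 83.0 shift [-0.7  2.6 97.2] turn [-0.1 -0.1 -0.3] F [ 0.7  0.9 -1.2] grip 15.2 40.0 q6 -0.48
```

View pics/k3.png

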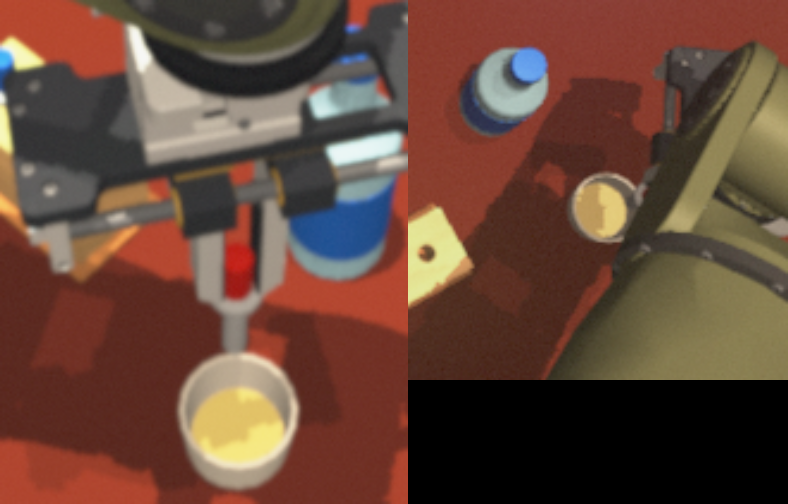

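The pin is held upright over the pot, with its foot at about crop (233,352) and the pot's centre at crop (238,420). I'll check the foot's height by projecting it before dipping.

```bash
python3 -c "
from h import *
for z in (.100,.1068,.115): print(z,proj('side',(.4911,-.2952,z)))
a,_=get_image('side')
m=cv2.cvtColor(a,cv2.COLOR_BGR2HSV)[395:425,327];print(m.tolist())"
```

```text
0.1 [326.86419914 417.43185467]
0.1068 [326.91569226 414.79695006]
0.115 [326.97884906 411.56521482]
[[11, 48, 175], [14, 36, 179], [16, 34, 178], [16, 35, 175], [18, 34, 164], [17, 34, 152], [17, 28, 144], [15, 32, 143], [17, 32, 143], [17, 32, 143], [17, 32, 144], [17, 32, 142], [17, 29, 142], [18, 31, 142], [15, 29, 142], [17, 32, 143], [17, 33, 141], [15, 29, 141], [16, 34, 142], [17, 32, 142], [14, 39, 143], [14, 53, 155], [15, 61, 181], [17, 61, 206], [18, 58, 203], [17, 58, 194], [17, 57, 189], [17, 56, 190], [17, 56, 190], [17, 58, 190]]
```

Emit:
move_arm --motion '[0.1, -0.001, 0.0025, 0.02, 0, 0, 0, 0.1, 0, 0, 0.03, 0, 0, 0, 0.1, 0, 0, 0.02, 0, 0, 0, 0.1, 0, 0, 0, 0, 0, 0]'

```text
t: 10.35
eef_pos: [0.4928, -0.2951, 0.102]
eef_rot: [-2.349, -2.08, 0.002]
wrist_force: [-0.1, 0.9, -0.8]
grip_width: 0.163
grasp_force: 40.0
```

```bash
python3 -c "
from h import *
delta(.4934,-.2961,.0745,83.3)"
```

```text
t 10.35 tcp mm [ 492.8 -295.1  102. ] yaw 83.0 shift [-1.   0.8 27.5] turn [-0.2 -0.1 -0.3] F [-0.1  0.9 -0.8] grip 15.3 40.0 q6 -0.48
```

Emit:
move_arm --motion '[0.1, 0, 0, 0.015, 0, 0, 0, 0.1, 0, 0, 0.009, 0, 0, 0, 0.1, 0, 0, 0, 0, 0, 0, 0.1, 0, 0, 0.002, 0, 0, 0, 0.1, 0, 0, 0, 0, 0, 0]'

```text
t: 10.85
eef_pos: [0.494, -0.2967, 0.0788]
eef_rot: [2.353, 2.081, 0.0]
wrist_force: [-0.3, 0.4, -1.1]
grip_width: 0.159
grasp_force: 40.0
```

Emit:
move_arm --motion '[0.1, 0, 0, 0.003, 0, 0, 0, 0.1, 0, 0, 0.0015, 0, 0, 0, 0.1, 0, 0, 0, 0, 0, 0, 0.1, 0, 0, 0, 0, 0, 0]'

```text
t: 11.25
eef_pos: [0.4939, -0.2966, 0.074]
eef_rot: [2.353, 2.082, 0.0]
wrist_force: [-0.4, -0.9, -0.8]
grip_width: 0.163
grasp_force: 40.0
```

Emit:
move_arm --motion '[0.1, 0, 0, -0.025, 0, 0, 0, 0.1, 0, 0, -0.035, 0, 0, 0, 0.1, 0, 0, -0.04, 0, 0, 0, 0.1, 0, 0, -0.03, 0, 0, 0, 0.1, 0, 0, 0, 0, 0, 0]'

```text
t: 11.75
eef_pos: [0.4951, -0.2974, 0.2086]
eef_rot: [2.348, 2.077, 0.003]
wrist_force: [0.4, 0.9, -0.2]
grip_width: 0.161
grasp_force: 40.0
```

```bash
python3 -c "
from h import *
delta(.5456,.0622,.2,83.3)"
```

```text
t 11.75 tcp mm [ 495.1 -297.4  208.6] yaw 83.0 shift [363.1   6.3   7.4] turn [ 0.4  0.2 -0.3] F [ 0.4  0.9 -0.2] grip 15.1 40.0 q6 -0.48
```

Emit:
move_arm --motion '[0.1, 0.04, 0.0007, 0, 0, 0, 0, 0.1, 0.04, 0.0007, 0, 0, 0, 0, 0.1, 0.04, 0.0007, 0, 0, 0, 0, 0.1, 0.04, 0.0007, 0, 0, 0, 0, 0.1, 0.04, 0.0007, 0, 0, 0, 0, 0.1, 0.04, 0.0007, 0, 0, 0, 0, 0.1, 0.04, 0.0007, 0, 0, 0, 0, 0.1, 0.04, 0.0007, 0, 0, 0, 0, 0.1, 0.04, 0.0007, 0, 0, 0, 0, 0.1, 0, 0, 0, 0, 0, 0]'

```text
t: 12.75
eef_pos: [0.5439, 0.0637, 0.203]
eef_rot: [-2.348, -2.085, 0.001]
wrist_force: [-0.5, -0.3, -1.1]
grip_width: 0.161
grasp_force: 40.0
```

```bash
python3 -c "
from h import *
delta(.5456,.0622,.17,83.3)"
```

```text
t 12.75 tcp mm [543.9  63.7 203. ] yaw 83.2 shift [-1.3  2.  33. ] turn [-0.1 -0.  -0.1] F [-0.5 -0.3 -1.1] grip 15.2 40.0 q6 0.17
```

Emit:
move_arm --motion '[0.1, -0.001, 0.002, 0.02, 0, 0, 0, 0.1, 0, 0, 0.012, 0, 0, 0, 0.1, 0, 0, 0, 0, 0, 0, 0.1, 0, 0, 0, 0, 0, 0]'

```text
t: 13.15
eef_pos: [0.5458, 0.0583, 0.172]
eef_rot: [-2.353, -2.081, 0.001]
wrist_force: [-0.2, -0.9, 0.1]
grip_width: 0.16
grasp_force: 40.0
```

```bash
python3 -c "
from h import *
delta(.5456,.0622,.17,83.3)
a,_=get_image('side');b,_=get_image('top');np.savez('pics/ins.npz',a=a,b=b)
a=a[180:260,240:330];b=b[220:300,260:350]
cv2.imwrite('pics/k4.png',np.hstack([cv2.resize(v,(400,356),interpolation=2) for v in(a,b)]))"
```

```text
t 13.15 tcp mm [545.8  58.3 172. ] yaw 83.0 shift [ 3.9 -0.7  2. ] turn [-0.   0.  -0.3] F [-0.2 -0.9  0.1] grip 15.1 40.0 q6 0.16
```

View pics/k4.png

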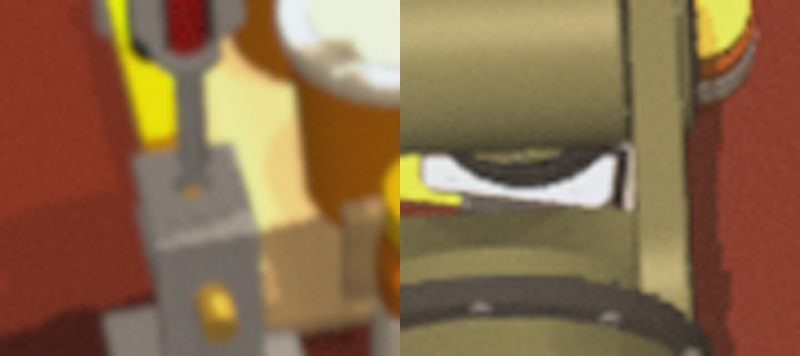

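The side crop shows the pin hanging just above the fork, its foot at about (193,183) and the hole's near rim just below at (195,192). The arm blocks the top view. I'll work out the offset in the side image.

```bash
python3 -c "
from h import *
a=np.load('pics/ins.npz')['a'].astype(int)
print(a[196:226,283].tolist())
for r in (198,202,206,210,214,217,219,221): print(r,a[r,274:294].sum(1).tolist())
for z in (.13,.12,.11,.1056,.096): print(z,proj('side',(.5458,.0583,z)).round(2))
print(proj('side',(.5456,.0622,.096)))
"
```

```text
[[97, 106, 111], [93, 101, 107], [94, 102, 108], [93, 100, 106], [94, 100, 107], [93, 100, 106], [93, 101, 106], [94, 101, 107], [93, 100, 107], [93, 101, 108], [94, 102, 108], [95, 101, 108], [92, 100, 105], [95, 100, 108], [93, 100, 106], [95, 102, 107], [94, 102, 108], [93, 100, 107], [94, 100, 108], [93, 101, 107], [93, 100, 106], [92, 99, 106], [91, 98, 103], [92, 100, 106], [91, 100, 107], [89, 107, 122], [77, 114, 144], [75, 122, 155], [92, 123, 145], [109, 123, 136]]
198 [472, 472, 470, 462, 443, 376, 319, 301, 303, 304, 315, 388, 514, 595, 618, 620, 616, 612, 609, 601]
202 [470, 470, 470, 464, 429, 382, 317, 300, 302, 300, 307, 369, 493, 589, 614, 621, 622, 621, 617, 615]
206 [471, 470, 471, 465, 440, 393, 327, 303, 304, 304, 297, 336, 460, 576, 611, 619, 619, 622, 620, 619]
210 [432, 427, 425, 407, 362, 345, 308, 294, 303, 299, 292, 319, 432, 552, 591, 602, 606, 611, 616, 621]
214 [363, 363, 365, 372, 361, 338, 307, 294, 299, 302, 290, 279, 286, 328, 361, 374, 385, 415, 475, 554]
217 [367, 365, 369, 366, 365, 358, 340, 311, 299, 297, 289, 293, 323, 351, 369, 370, 370, 387, 408, 469]
219 [365, 369, 369, 369, 357, 343, 323, 303, 296, 298, 301, 306, 324, 346, 359, 370, 370, 369, 365, 396]
221 [366, 363, 372, 364, 348, 320, 298, 303, 306, 318, 320, 311, 311, 333, 356, 375, 374, 371, 369, 381]
0.13 [282.42 206.5 ]
0.12 [282.73 211.03]
0.11 [283.03 215.48]
0.1056 [283.16 217.41]
0.096 [283.45 221.59]
[282.64997311 220.14154814]
```

Emit:
move_arm --motion '[0.1, 0.003, 0, 0, 0, 0, 0, 0.1, 0, 0, 0, 0, 0, 0, 0.1, 0, 0, 0, 0, 0, 0]'

```text
t: 13.55
eef_pos: [0.5463, 0.0618, 0.1722]
eef_rot: [2.353, 2.082, 0.0]
wrist_force: [-0.1, 0.2, -0.5]
grip_width: 0.161
grasp_force: 40.0
```

Emit:
move_arm --motion '[0.1, 0, 0, 0.004, 0, 0, 0, 0.1, 0, 0, 0.003, 0, 0, 0, 0.1, 0, 0, 0.003, 0, 0, 0, 0.1, 0, 0, 0.002, 0, 0, 0, 0.1, 0, 0, 0, 0, 0, 0]'

```text
t: 14.05
eef_pos: [0.5461, 0.0617, 0.1595]
eef_rot: [-2.353, -2.081, 0.001]
wrist_force: [0.1, -0.2, -0.4]
grip_width: 0.164
grasp_force: 40.0
```

Emit:
move_arm --motion '[0.1, 0, 0, 0.002, 0, 0, 0, 0.1, 0, 0, 0.002, 0, 0, 0, 0.1, 0, 0, 0.002, 0, 0, 0, 0.1, 0, 0, 0, 0, 0, 0]'

```text
t: 14.45
eef_pos: [0.5461, 0.0617, 0.1536]
eef_rot: [-2.353, -2.081, 0.001]
wrist_force: [-0.1, 0.0, -0.5]
grip_width: 0.159
grasp_force: 40.0
```

Emit:
move_arm --motion '[0.1, 0, 0, 0.002, 0, 0, 0, 0.1, 0, 0, 0.002, 0, 0, 0, 0.1, 0, 0, 0.002, 0, 0, 0, 0.1, 0, 0, 0, 0, 0, 0]'

```text
t: 14.85
eef_pos: [0.5461, 0.0617, 0.1476]
eef_rot: [-2.353, -2.081, 0.001]
wrist_force: [0.7, 0.1, -0.7]
grip_width: 0.159
grasp_force: 40.0
```

Emit:
move_arm --motion '[0.1, 0, 0, 0.003, 0, 0, 0, 0.1, 0, 0, 0.003, 0, 0, 0, 0.1, 0, 0, 0.002, 0, 0, 0, 0.1, 0, 0, 0, 0, 0, 0]'

```text
t: 15.25
eef_pos: [0.5461, 0.0617, 0.1395]
eef_rot: [-2.353, -2.081, 0.001]
wrist_force: [0.4, -0.8, -0.5]
grip_width: 0.162
grasp_force: 40.0
```

Emit:
move_arm --motion '[0.1, 0, 0, 0.003, 0, 0, 0, 0.1, 0, 0, 0.003, 0, 0, 0, 0.1, 0, 0, 0.002, 0, 0, 0, 0.1, 0, 0, 0, 0, 0, 0]'

```text
t: 15.65
eef_pos: [0.5461, 0.0617, 0.1316]
eef_rot: [-2.353, -2.081, 0.001]
wrist_force: [0.1, 0.3, -0.6]
grip_width: 0.161
grasp_force: 40.0
```

Emit:
move_arm --motion '[0.1, 0, 0, 0.003, 0, 0, 0, 0.1, 0, 0, 0.003, 0, 0, 0, 0.1, 0, 0, 0.002, 0, 0, 0, 0.1, 0, 0, 0, 0, 0, 0]'

```text
t: 16.05
eef_pos: [0.5461, 0.0619, 0.1235]
eef_rot: [-2.352, -2.081, 0.0]
wrist_force: [0.5, 2.5, -2.3]
grip_width: 0.16
grasp_force: 40.0
```

Emit:
move_arm --motion '[0.1, 0, 0, 0.003, 0, 0, 0, 0.1, 0, 0, 0.003, 0, 0, 0, 0.1, 0, 0, 0.002, 0, 0, 0, 0.1, 0, 0, 0, 0, 0, 0]'

```text
t: 16.45
eef_pos: [0.5461, 0.0618, 0.1154]
eef_rot: [-2.353, -2.081, 0.001]
wrist_force: [-0.2, 2.9, -3.3]
grip_width: 0.16
grasp_force: 40.0
```

Emit:
move_arm --motion '[0.1, 0, 0, 0.003, 0, 0, 0, 0.1, 0, 0, 0.002, 0, 0, 0, 0.1, 0, 0, 0.001, 0, 0, 0, 0.1, 0, 0, 0, 0, 0, 0]'

```text
t: 16.85
eef_pos: [0.5462, 0.0617, 0.1097]
eef_rot: [-2.353, -2.081, 0.0]
wrist_force: [1.1, 3.8, -2.2]
grip_width: 0.162
grasp_force: 40.0
```

Emit:
move_arm --motion '[0.1, 0, 0, 0.0015, 0, 0, 0, 0.1, 0, 0, 0.001, 0, 0, 0, 0.1, 0, 0, 0, 0, 0, 0]'

```text
t: 17.15
eef_pos: [0.5462, 0.0617, 0.1073]
eef_rot: [-2.353, -2.082, 0.0]
wrist_force: [1.2, 3.0, -1.6]
grip_width: 0.16
grasp_force: 40.0
```

Emit:
move_arm --motion '[0.1, 0, 0, 0.001, 0, 0, 0, 0.1, 0, 0, 0, 0, 0, 0]'

```text
t: 17.35
eef_pos: [0.5463, 0.0617, 0.1065]
eef_rot: [2.353, 2.082, 0.0]
wrist_force: [0.9, 4.7, 1.0]
grip_width: 0.16
grasp_force: 40.0
```

Emit:
move_arm --motion '[0.1, 0, 0, 0.001, 0, 0, 0, 0.1, 0, 0, 0, 0, 0, 0]'

```text
t: 17.55
eef_pos: [0.5464, 0.0619, 0.1064]
eef_rot: [2.353, 2.082, 0.001]
wrist_force: [-3.2, 4.3, 11.7]
grip_width: 0.159
grasp_force: 40.0
```

Emit:
move_arm --motion '[0.1, 0, 0, 0.001, 0, 0, 0, 0.1, 0, 0, 0, 0, 0, 0, 0.1, 0, 0, 0, 0, 0, 0]'

```text
t: 17.85
eef_pos: [0.5465, 0.0619, 0.1063]
eef_rot: [2.352, 2.081, 0.002]
wrist_force: [-8.1, 4.8, 21.0]
grip_width: 0.159
grasp_force: 40.0
```

Firmly seated at the predicted height. I'll relax the push, release, rise and look.

Emit:
move_arm --motion '[0.1, 0, 0, -0.0015, 0, 0, 0, 0.45, 0, 0, 0, 0, 0, 0, 0.45, 0, 0, 0, 0, 0, 0, 0.45, 0, 0, 0, 0, 0, 0, 0.45, 0, 0, -0.02, 0, 0, 0, 0.45, 0, 0, -0.035, 0, 0, 0, 0.45, 0, 0, -0.04, 0, 0, 0, 0.45, 0, 0, -0.02, 0, 0, 0]'

```text
t: 18.65
eef_pos: [0.5469, 0.0615, 0.2241]
eef_rot: [2.351, 2.08, 0.004]
wrist_force: [-0.1, 0.1, -0.1]
grip_width: 0.452
grasp_force: 0.0
```

Emit:
move_arm --motion '[0.45, -0.045, -0.02, 0, 0, 0, 0, 0.45, -0.045, -0.02, 0, 0, 0, 0, 0.45, -0.045, -0.02, 0, 0, 0, 0, 0.45, -0.045, -0.02, 0, 0, 0, 0, 0.45, -0.045, -0.02, 0, 0, 0, 0, 0.45, -0.045, -0.02, 0, 0, 0, 0, 0.45, 0, 0, 0, 0, 0, 0, 0.45, 0, 0, 0, 0, 0, 0]'

```text
t: 19.45
eef_pos: [0.3938, -0.1923, 0.2209]
eef_rot: [-2.356, -2.078, 0.0]
wrist_force: [0.6, 0.6, -0.4]
grip_width: 0.452
grasp_force: 0.0
```

```bash
python3 -c "
from h import *
delta(.5456,.0622,.17,83.3)
a,_=get_image('side');b,_=get_image('top')
s,x=blob(a,(0,150,90),(8,255,255),(265,185,300,225));print(s,x)
for z in (.129,.134,.139): print(z,'knob top side',proj('side',(.546,.0617,z)).round(1),'top',proj('top',(.546,.0617,z)).round(1))
a=a[170:270,230:330];b=b[160:360,180:480]
cv2.imwrite('pics/k5.png',np.hstack([cv2.resize(a,(400,400),interpolation=2),cv2.copyMakeBorder(cv2.resize(b,(400,267)),0,133,0,0,0)]))"
```

```text
t 19.45 tcp mm [ 393.8 -192.3  220.9] yaw 82.8 shift [271.5 118.9  50.9] turn [-0.   0.  -0.5] F [ 0.6  0.6 -0.4] grip 42.5 0.0 q6 -0.41Traceback (most recent call last):
  File "<string>", line 5, in <module>
    s,x=blob(a,(0,150,90),(8,255,255),(265,185,300,225));print(s,x)
        ~~~~^^^^^^^^^^^^^^^^^^^^^^^^^^^^^^^^^^^^^^^^^^^^
  File "h.py", line 16, in blob
    n,_,s,c=cv2.connectedComponentsWithStats(m);i=1+np.argmax(s[1:,4]);return c[i]+[x0,y0],s[i]+[x0,y0,0,0,0]
                                                    ~~~~~~~~~^^^^^^^^^
    return _wrapfunc(a, 'argmax', axis=axis, out=out, **kwds)
    return bound(*args, **kwds)
ValueError: attempt to get argmax of an empty sequence
```

Emit:
move_arm --motion '[0.45, -0.04, -0.025, 0, 0, 0, 0, 0.45, -0.04, -0.025, 0, 0, 0, 0, 0.45, -0.04, -0.025, 0, 0, 0, 0, 0.45, -0.04, -0.025, 0, 0, 0, 0, 0.45, -0.04, -0.025, 0, 0, 0, 0, 0.45, -0.04, -0.025, 0, 0, 0, 0, 0.45, 0, 0, 0, 0, 0, 0]'

```text
t: 20.25
eef_pos: [0.2144, -0.4138, 0.2205]
eef_rot: [-2.355, -2.079, 0.001]
wrist_force: [0.8, 0.5, 0.1]
grip_width: 0.448
grasp_force: 0.0
```

```bash
python3 -c "
from h import *
a,_=get_image('side');b,_=get_image('top')
for z in (.129,.134,.139): print(z,'knob top side',proj('side',(.546,.0617,z)).round(1),'top',proj('top',(.546,.0617,z)).round(1))
A=a[170:270,230:330];B=b[160:360,180:480]
cv2.imwrite('pics/k5.png',np.hstack([cv2.resize(A,(400,400),interpolation=2),cv2.copyMakeBorder(cv2.resize(B,(400,267)),0,133,0,0,0)]))
print(blob(a,(0,150,90),(8,255,255),(270,185,296,225)))"
```

```text
0.129 knob top side [282.  205.6] top [296.9 259. ]
0.134 knob top side [281.8 203.4] top [296.7 258.6]
0.139 knob top side [281.6 201.1] top [296.5 258.3]
(array([282.90909091, 211.56818182]), array([280, 205,   7,  15,  88]))
```

View pics/k5.png

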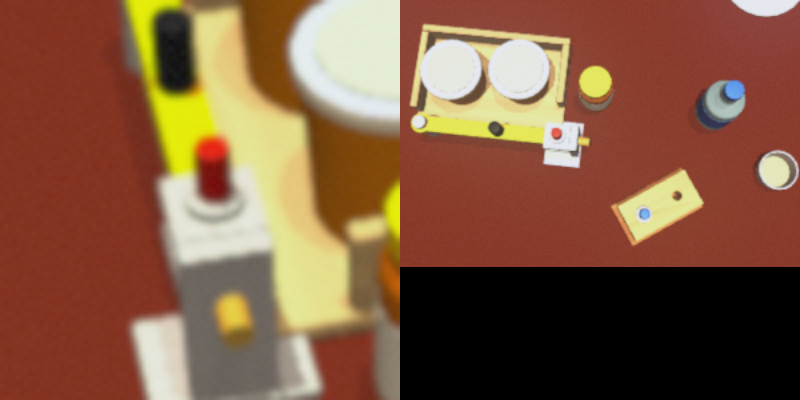

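The red-knobbed pin stands upright in the fork at crop (213,170), with its collar flat on the top plate. The bar is shut, and the pot, bottle, jar, tubs and blue pin are where they were.

```bash
python3 -c "
from bench import *
print(close_job())"
```

```text
the job is handed in; nothing more can be done
None
```

The job is handed in after about 20 s of the 58 s: the bar is shut in the fork, the long pin was lowered into the grease pot to about 8 mm above the table and pushed home until its collar sat on the fork, and in the last pictures the bystanders and pot stood where they were.

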